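Set the bar guide's running clearance

TASK

Set the adjustable bar guide on the bench. First lay the ground steel parallel (the narrower, taller of the two loose steel bars) on the guide's bed between the rails, the same way up as it lies now, centred along the fixed rail and flush against its face, and let go of it; then take the handwheel by its revolving handle, wind it clockwise until the sliding rail stops on the parallel, and back it off exactly two turns for running clearance. Finish while still gripping the handle, so that the setting cannot creep before a colleague nips the lock, and leave the other things on the bench where they are.

Things in the scene. Friction and masses are not known exactly. Their poses are not given: they have to be found in the camera images.
- parallel: Loose ground parallel: a plain light-grey steel bar, 12 wide (own x) x 90 long (own y) x 18 mm tall (own z), about 0.15 kg; origin at the centre of its underside. It starts flat on the bench in one of two places right of the guide, 18 mm side upright
- stock_bar: Loose bystander: darker square steel bar, 16 (x) x 100 (y) x 16 mm, origin at the centre of its underside, in the other of those two places. Leave it alone
- guide: Bar guide, fixed to the bench: grey base plate 120 (own x) x 252 mm (own y, from -130 to +122), 12 mm thick; origin on the bench under its middle, z up. Bars run along own x over a steel bed, top 20 mm above the bench. Fixed rail at the -y end, 100 mm long in x, 20 mm thick, top 28 mm above the bench. Gearbox 64 x 64 mm with the handwheel on top at the +y end
- rail_face (a point): Middle of the fixed rail's face at bed height (20 mm above the bench; guide x = 0, y = -100 mm). Axes as the guide's: x along the rail, y away from the face toward the sliding rail and the wheel, z up. The parallel lies flush when its long axis is along x and its origin 6 mm in y from here; its middle within 20 mm of the rail's in x
- rail: Sliding rail, moved along the guide's y by the wheel: flat steel plate 82 mm wide in x, 8 mm high above the bed (top 28 mm above the bench, level with the fixed rail). Origin at bed height in the middle of its face that looks at the fixed rail. It reaches 60 mm back, then carries a nut block 50 mm above the bench
- wheel_centre (a point): Point on the handwheel's upright axis (guide x = 0, y = 78 mm), 94 mm above the bench, level with the rim's top. The wheel is a dished disc, 94 mm in diameter
- wheel (a joint): Turn of the handwheel, rad: 0 when the sliding rail has stopped on the parallel lying flush on the fixed rail; grows counter-clockwise seen from above, which opens the guide 2.5 mm a turn (gap between the rails 12 mm + 2.5 mm per turn). Starts 2.3 to 3.1 turns open, can open 4; two turns open is 12.57. About 0.05 N m of friction; stays where it is left
- crank_handle: Revolving black handle, upright on the handwheel, 34 mm from its axis: 20 mm in diameter, 48 mm tall, origin at the centre of its foot, 96 mm above the bench (top at 144 mm). It spins freely on its pin, so a grip can go round the circle without turning. With the wheel at 0 or at whole turns it stands on the guide's -x side of the axis
- dial_gauge: Bystander: dial indicator lying on its back left of the guide, 50 x 92 x 18 mm, origin at the centre of its underside. Leave it alone
- v_block: Bystander: small V-block standing on end left of the guide, 36 x 38 x 40 mm, origin at the centre of its underside. Leave it alone
- caliper: Bystander: small vernier caliper lying flat behind the guide, 60 x 157 x 8 mm, origin at the centre of its underside. Leave it alone
Not all that is in view belongs to the job. Leave any turquoise look-alike of the parallel alone.

How it is judged:
On the way, in this order (a step that is already met when the one before it is completed fails the run):
1. the parallel lies on the bed flush along the fixed rail, let go, with the guide still open (y of parallel in the frame of rail_face between 0.0045 and 0.008 m and x of parallel in the frame of rail_face between -0.02 and 0.02 m and z of parallel in the frame of rail_face below 0.003 m and angle between the y axis of parallel and the x axis of rail_face, either way round below 0.035 rad and angle between parallel's own z axis and vertical below 0.06 rad and contact force between the fingers and parallel below 0.1 N and value of joint wheel above 10 rad), for 0.2 s.
2. the wheel is wound in until the sliding rail stops on the parallel (value of joint wheel below 0.2 rad and contact force between rail and parallel above 5 N), for 0.1 s.
At the end, for the whole second after the job is handed in: Handwheel two turns open from its stop on the parallel (12.57 rad, within 0.25), fingers gripping the handle with over 2 N; the parallel lies on the bed along the fixed rail (gap under 3 mm, within 0.06 rad, centred within 25 mm), free of the sliding rail (value of joint wheel between 12.316 and 12.816 rad and contact force between the fingers and crank_handle above 2 N and horizontal distance between the grasp point and crank_handle below 0.02 m and y of parallel in the frame of rail_face between 0.0045 and 0.009 m and x of parallel in the frame of rail_face between -0.025 and 0.025 m and z of parallel in the frame of rail_face below 0.003 m and angle between the y axis of parallel and the x axis of rail_face, either way round below 0.06 rad and angle between parallel's own z axis and vertical below 0.06 rad and contact force between rail and parallel below 1 N); the arm keeps its last pose, push and grip.
It fails at once if the stock bar was disturbed (distance of stock_bar from where it was at the start of the episode above 0.015 m).
It fails at once if the dial gauge was disturbed (distance of dial_gauge from where it was at the start of the episode above 0.015 m).
It fails at once if the V-block was disturbed (distance of v_block from where it was at the start of the episode above 0.015 m).
It fails at once if the caliper was disturbed (distance of caliper from where it was at the start of the episode above 0.015 m).
It also fails if it takes over 72 s, if anything falls off the work surface, if the arm or the gripper's body presses on something with over 40 N, if the wrist force passes 120 N, or if a joint passes its speed limit or range.

ROBOT

A 6-joint arm with a two-finger parallel gripper is mounted at the origin on a cart in front of the work surface, level with it; the furniture and walls round the work are solid. World frame = base frame: x ahead of the robot, y to its left, z up, the work surface at z = 0. Lengths are in m, angles in rad, forces in N, time in s.
With the tool pointing down it reaches from about 0.275 to 0.75 m from the base axis. Payload 10.2 kg.
Tool frame: the origin (TCP) lies at the very end of the fingers, on their centre line; the grasp point (between the pads) lies 19 mm behind it; z points along the fingers, y is the line along which they close (so a half turn about z gives the same grasp; the last joint's range is limited). The gripper opens to 88 mm and grips with 3 to 60 N. Pads are 18 mm wide; open, the fingers measure 123 mm over their backs; the gripper's body (75 mm by 187 mm) begins 45 mm behind the grasp point.
Start: joints at [0.9, 0.313, 1.498, -0, 1.331, -0.223], TCP at [0.227, 0.473, 0.199] pointing down, gripper open.
Joint ranges: [-2.94, 2.94], [-0.97, 2.17], [0.19, 2.56], [-1.23, 4.37], [0.02, 3.11], [-2.88, 2.88]. Speed limits (rad/s): [2.39, 2.39, 3.01, 3.14, 3.14, 3.14].

INTERFACE

Orientations are given as [roll, pitch, yaw] about the fixed x, y, z axes, in that order (R = Rz(yaw) Ry(pitch) Rx(roll)).
In Python, from station import * gives the robot as it stands.
- The arm moves only by the tool arm_command, never from a script. Its argument "plan" is a list of rows, each a list of 3 entries, a list of its own where there are three numbers: the closure, from 0 (fully open) to 1 (shut), then the shift along the tool's x, y, z as a fraction of full scale, then the turn, a rotation vector about the tool's x, y, z as a fraction of full scale. A call has exactly 10 rows; each row shifts and turns the commanded pose from where the row before left it, along the tool's axes as they then stand; what a row does not reach is not made up. Full scale, the value 1, is 0.08 m for a shift and 360 degrees for a turn. A row lasts 1/12 s, in which the tool goes at most 41.7 mm and 7.16 degrees, less where a joint would pass 70% of its speed; a pose out of reach is approached as far as the arm can. A call with a number of a shift or a turn outside -1 to 1 is refused whole. A call with a gripper value outside its range is refused whole. The fingers move at their own pace and stop on an object; "squeeze" is the grip in N (left out, the last holds). Time passes only in rows, so rows that do not move let the fingers close, or fill a call up. It gives the time, the measured TCP pose, the force, the opening and the grip force at its end, in the units of the state.
- state(): the state, without advancing time (a new reading comes with each control period).
- capture(name): name is "scene" or "side" or "wrist"; returns the picture (400x640x3 uint8, red, green, blue); there is no depth.
- calibration(name): a dict with "fx", "fy", "cx", "cy" (pixels), "k1" (the pictures are not rectified: a ray, as slopes to the right and down, at radius r is drawn at 1 + k1 r^2 times it, then the intrinsics apply), "extrinsics" (4x4, takes a point from camera to world coordinates). Camera axes: x right, y down, z forward; pixel columns grow to the right and rows downward; lengths in m; the calibration is good to about 2 mm. A picture is of the moment at which its call begins: read the wrist's pose just before it. calibration takes no time and is no camera call; for the wrist camera it gives the pose at the moment of the call.
- sign_off(): hands the job in; it is judged then, once.
The state is a dict: "t": time; "joints": joint angles; "qd": joint speeds; "joint_torque": joint torques, N m; "ee_pos": TCP position; "orientation": TCP orientation; "contact_force": force on the tool from outside, world axes, zero at the start; "ft_torque": the same for the moment, N m; "opening": finger opening in m; "grip_force": force on a finger pad.
Only numpy, scipy, OpenCV 4.12 (cv2) and the standard library are available. Lean on these libraries where they do the work, as an engineer would, in place of code of your own. Each camera call takes 0.05 s, during which the arm holds its last target. There are 200 camera calls.

## Working session

There is one attempt and no reset: what is moved stays moved. The work goes in short steps, Python scripts to look and compute and a tool call to move; the robot and the scene stay as the last step left them, time stands still between calls to the robot, and variables do not carry over. Pictures are saved under pics/ and viewed, at most 10 in all, crops included, and the job is handed in when it is done.

Besides the shell and the picture viewer there is one more tool, called after "Call:" by a JSON object that holds its "fn" and its "kwargs". arm_command: Moves the arm, as the interface text tells. Its arguments: {"type":"object","properties":{"plan":{"type":"array"},"squeeze":{"type":"number"}},"required":["plan"]}

```bash
mkdir -p pics; ls
python3 - <<'E'
from station import *
import cv2,numpy as np
print(state())
for n in("scene","side"):
    im=capture(n); cv2.imwrite(f"pics/{n}0.png",im[...,::-1]); c=calibration(n); print(n,c)
E
```

```text
pics
{'t': 0.0, 'joints': array([ 8.99599600e-01,  3.13417469e-01,  1.49842315e+00,  8.90684095e-06,
        1.33102138e+00, -2.23385652e-01]), 'qd': array([-3.49500561e-04, -6.28288157e-05, -7.10960269e-04,  6.18550528e-04,
       -8.00342715e-04,  1.17583042e-03]), 'joint_torque': array([ 8.23383598e-04, -4.02215946e+01, -2.52273756e+01,  6.95540453e-02,
        3.51784634e-02, -7.39093753e-05]), 'ee_pos': array([0.22713413, 0.47299416, 0.198883  ]), 'orientation': array([-3.14035677e+00, -2.89634662e-04,  2.69377928e+00]), 'contact_force': array([-0.89871186,  0.3310559 ,  0.54412652]), 'ft_torque': array([ 0.04654257, -0.03968982, -0.01932088]), 'grip_force': 0.0, 'opening': 0.0880675993743102}
scene {'fx': 368.21034774190724, 'fy': 368.21034774190724, 'cx': 316.5521856793206, 'cy': 197.1144803590605, 'k1': -0.08218009515624444, 'extrinsics': array([[ 0.54453183, -0.57947052,  0.6063819 , -0.17671153],
       [-0.83846521, -0.35757296,  0.4112392 , -0.79973346],
       [-0.02147522, -0.73236295, -0.68057573,  0.93625663],
       [ 0.        ,  0.        ,  0.        ,  1.        ]])}
side {'fx': 367.5395199592825, 'fy': 367.5395199592825, 'cx': 317.11433068161125, 'cy': 201.1909348697967, 'k1': -0.021379012249413052, 'extrinsics': array([[ 0.99997677, -0.00371642, -0.00571461,  0.57855192],
       [ 0.0030103 , -0.51139601,  0.8593399 , -1.31751201],
       [-0.0061161 , -0.85933714, -0.51137294,  0.69455435],
       [ 0.        ,  0.        ,  0.        ,  1.        ]])}
```

View pics/scene0.png

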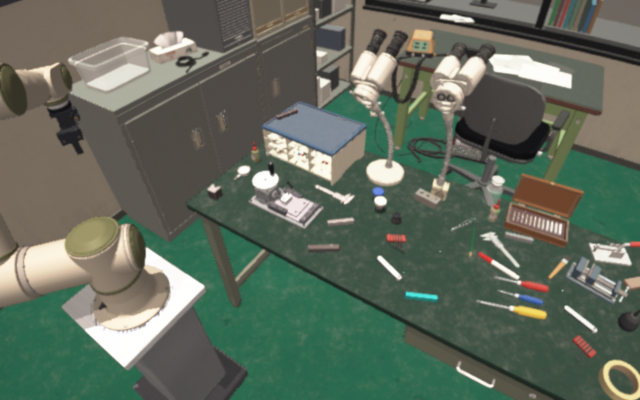

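View pics/side0.png

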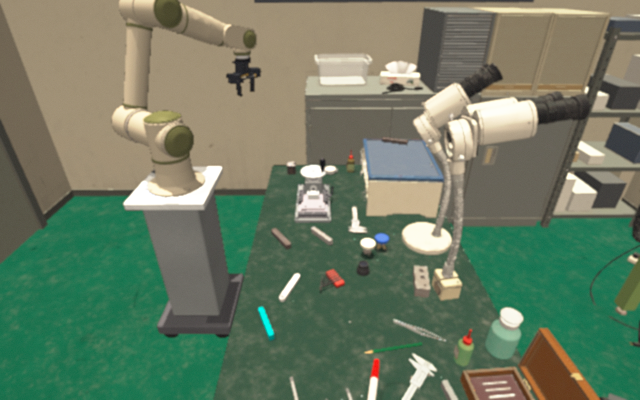

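The scene picture shows the guide at about (285,203), with its wheel at (267,182) and the handle at (271,168). These could be taken for the parallel:
- the light-grey bar at (341,221)
- the darker bar at (323,247), probably the stock bar
- the white bar at (389,267)
- the turquoise bar at (421,296)

By the description it's (341,221). I'll measure it and check in a close crop.

```bash
cat > h.py <<'E'
from station import *
import cv2,numpy as np
def ray(c,uv):
    K=np.array([[c["fx"],0,c["cx"]],[0,c["fy"],c["cy"]],[0,0,1.]])
    p=cv2.undistortPoints(np.float64([[uv]]),K,np.array([c["k1"],0,0,0.]))[0,0]
    E=c["extrinsics"]; return E[:3,3],E[:3,:3]@np.array([p[0],p[1],1])
def onz(c,uv,z):
    o,d=ray(c,uv); return o+d*(z-o[2])/d[2]
def proj(c,P):
    E=c["extrinsics"]; q=E[:3,:3].T@(np.array(P,float)-E[:3,3]); x,y=q[:2]/q[2]; f=1+c["k1"]*(x*x+y*y)
    return np.array([c["fx"]*x*f+c["cx"],c["fy"]*y*f+c["cy"]])
def show():
    s=state(); print({k:np.round(s[k],4).tolist() for k in("t","ee_pos","orientation","contact_force","opening","grip_force","joints")})
E
python3 - <<'E'
from h import *
c=calibration("scene");d=calibration("side")
for uv,z in(((341,221),.018),((323,247),.016),((389,267),.01),((267,182),.094),((271,168),.14),((250,200),.012),((323,207),.02),((290,207),.02)): print(uv,onz(c,uv,z).round(3))
print("side")
for uv,z in(((320.5,234.5),.018),((281,238),.016),((312,174),.094),((323,162),.14),((296,217),.012),((330,217),.012)): print(uv,onz(d,uv,z).round(3))
im=cv2.imread("pics/scene0.png")[140:270,200:380]; im2=cv2.imread("pics/side0.png")[150:255,260:380]
a=cv2.resize(im,None,fx=4.4,fy=4.4,interpolation=2)[:572];print(a.shape)
cv2.imwrite("pics/crop0.png",cv2.resize(a,(792,572)))
print(calibration("wrist"))
E
```

```text
(341, 221) [ 0.585 -0.381  0.018]
(323, 247) [ 0.457 -0.389  0.016]
(389, 267) [ 0.501 -0.601  0.01 ]
(267, 182) [ 0.547 -0.099  0.094]
(271, 168) [ 0.574 -0.102  0.14 ]
(250, 200) [ 0.505 -0.041  0.012]
(323, 207) [ 0.608 -0.294  0.02 ]
(290, 207) [ 0.547 -0.194  0.02 ]
side
(320.5, 234.5) [ 0.582 -0.384  0.018]
(281, 238) [ 0.46  -0.399  0.016]
(312, 174) [ 0.553 -0.114  0.094]
(323, 162) [ 0.593 -0.11   0.14 ]
(296, 217) [ 0.5   -0.275  0.012]
(330, 217) [ 0.615 -0.275  0.012]
(572, 792, 3)
{'fx': 323.6971361133537, 'fy': 323.6971361133537, 'cx': 317.31022451265227, 'cy': 203.99987203342573, 'k1': -0.03984254272631534, 'extrinsics': array([[ 4.32013181e-01,  8.71215567e-01,  2.33126675e-01,
         1.67685472e-01],
       [ 9.01867033e-01, -4.17134541e-01, -1.12403868e-01,
         5.01542302e-01],
       [-6.82810620e-04,  2.58809216e-01, -9.65928219e-01,
         3.84165598e-01],
       [ 0.00000000e+00,  0.00000000e+00,  0.00000000e+00,
         1.00000000e+00]])}
```

View pics/crop0.png

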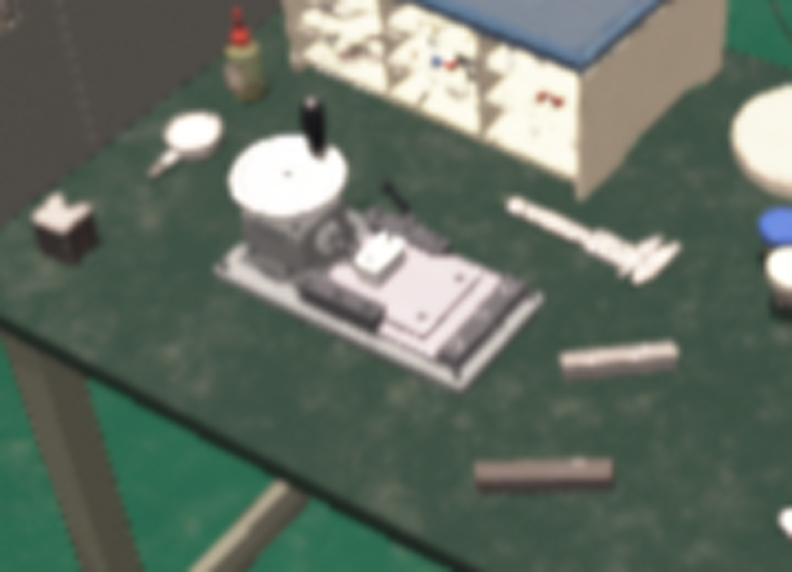

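The light bar at (341,221), near world (0.584,-0.382), is the parallel. The darker, squarer one at (323,247) is the stock bar. Next I'll move over for a close look.

Call:
{"fn": "arm_command", "kwargs": {"plan": [[0, [0, 0, 0], [0, 0, -0.016]], [0, [0, 0, 0], [0, 0, -0.016]], [0, [0, 0, 0], [0, 0, -0.016]], [0, [0, 0, 0], [0, 0, -0.016]], [0, [0, 0, 0], [0, 0, -0.016]], [0, [-0.147, -0.442, -0.0625], [0, 0, 0]], [0, [-0.147, -0.442, -0.0625], [0, 0, 0]], [0, [-0.147, -0.442, -0.0625], [0, 0, 0]], [0, [-0.147, -0.442, -0.0625], [0, 0, 0]], [0, [-0.147, -0.442, -0.0625], [0, 0, 0]]], "squeeze": 20}}

```text
t: 0.93
ee_pos: [0.2957, 0.2983, 0.2244]
orientation: [-3.141, -0.0, -3.086]
contact_force: [0.1, 0.3, -0.5]
opening: 0.0877
grip_force: 0.0
```

Call:
{"fn": "arm_command", "kwargs": {"plan": [[0, [-0.147, -0.442, -0.0625], [0, 0, 0]], [0, [-0.147, -0.442, -0.0625], [0, 0, 0]], [0, [-0.147, -0.442, -0.0625], [0, 0, 0]], [0, [-0.147, -0.442, -0.0625], [0, 0, 0]], [0, [-0.147, -0.442, -0.0625], [0, 0, 0]], [0, [-0.147, -0.442, -0.0625], [0, 0, 0]], [0, [-0.147, -0.442, -0.0625], [0, 0, 0]], [0, [-0.147, -0.442, -0.0625], [0, 0, 0]], [0, [-0.147, -0.442, -0.0625], [0, 0, 0]], [0, [-0.147, -0.442, -0.0625], [0, 0, 0]]]}}

```text
t: 1.77
ee_pos: [0.4327, -0.0486, 0.2745]
orientation: [3.141, -0.0, -3.087]
contact_force: [0.6, 0.7, -0.5]
opening: 0.0882
grip_force: 0.0
```

Call:
{"fn": "arm_command", "kwargs": {"plan": [[0, [-0.147, -0.442, -0.0625], [0, 0, 0]], [0, [-0.147, -0.442, -0.0625], [0, 0, 0]], [0, [-0.147, -0.442, -0.0625], [0, 0, 0]], [0, [-0.147, -0.442, -0.0625], [0, 0, 0]], [0, [-0.147, -0.442, -0.0625], [0, 0, 0]], [0, [0, 0, 0], [0, 0, 0]], [0, [0, 0, 0], [0, 0, 0]], [0, [0, 0, 0], [0, 0, 0]], [0, [0, 0, 0], [0, 0, 0]], [0, [0, 0, 0], [0, 0, 0]]]}}

```text
t: 2.6
ee_pos: [0.5008, -0.2189, 0.2998]
orientation: [-3.141, 0.0, -3.085]
contact_force: [1.0, 0.4, 0.4]
opening: 0.088
grip_force: 0.0
```

Run:
```python
from h import *
import pickle
show(); c=calibration("wrist"); im=capture("wrist"); cv2.imwrite("pics/w1.png",im[...,::-1]); pickle.dump(c,open("w1.pkl","wb"))
for p in((.584,-.382,.018),(.457,-.389,.016),(.547,-.099,.094)): print(proj(c,p).round(1))
```

```text
{'t': 2.6, 'ee_pos': [0.5008, -0.2189, 0.2998], 'orientation': [-3.1414, 0.0003, -3.0854], 'contact_force': [0.9774, 0.3883, 0.4182], 'opening': 0.088, 'grip_force': 0.0, 'joints': [-0.6265, 0.3145, 1.238, 0.0001, 1.5887, -2.2535]}
[206.5 213.2]
[199.5 127. ]
[409.8 214.7]
```

View pics/w1.png

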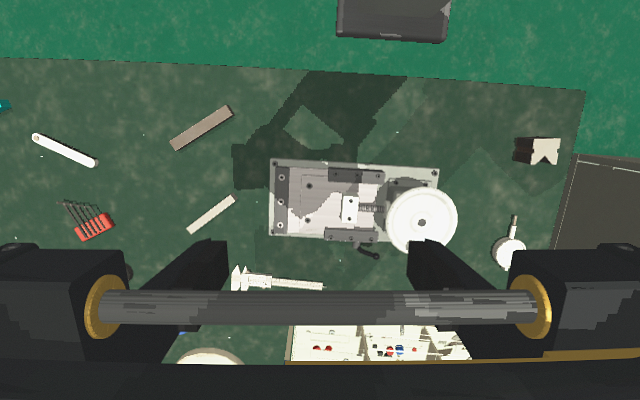

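The wrist view shows the parallel at about (211,214) and the stock bar at (201,128). The guide's plate spans (270–439, 158–240), the wheel hub is at (421,222), and the caliper is at (280,280). The handle is hidden behind a finger. Next I'll measure the bar and the plate.

Run:
```python
from h import *
import pickle
c=pickle.load(open("w1.pkl","rb")); im=cv2.imread("pics/w1.png"); g=im.min(axis=2)
def blob(mask,x0,y0,x1,y1):
    m=np.zeros_like(mask); m[y0:y1,x0:x1]=mask[y0:y1,x0:x1]
    cs,_=cv2.findContours(m,0,cv2.CHAIN_APPROX_NONE); return max(cs,key=cv2.contourArea)
for t in(110,130,150):
    k=blob((g>t).astype(np.uint8),180,180,245,240)[:,0]
    W=np.array([onz(c,p,.018)[:2] for p in k]); r=cv2.minAreaRect(W.astype(np.float32)*1000)
    print("bar",t,r, cv2.minAreaRect(k)[0])
v=(g>70)
k=blob(((im.max(axis=2).astype(int)>100)).astype(np.uint8),255,150,450,250)
W=np.array([onz(c,p,.012)[:2] for p in k[:,0]]); print("plate",cv2.minAreaRect(W.astype(np.float32)*1000), cv2.boundingRect(k))
k=blob((g>200).astype(np.uint8),380,180,465,260); print("wheel",cv2.fitEllipse(k),onz(c,cv2.fitEllipse(k)[0],.094),onz(c,(421.5,222.5),.094))
cr=im[145:270,255:465]; cv2.imwrite("pics/cr1.png",cv2.resize(cr,None,fx=3.8,fy=3.8,interpolation=2))
```

```text
bar 110 ((585.8538208007812, -376.98834228515625), (13.33418083190918, 90.29886627197266), 39.430809020996094) (210.16001892089844, 214.3800048828125)
bar 130 ((585.43408203125, -377.0368957519531), (12.479915618896484, 89.8289794921875), 39.662384033203125) (210.23733520507812, 213.99130249023438)
bar 150 ((585.4420166015625, -377.0616760253906), (12.239977836608887, 89.4507064819336), 39.46005630493164) (210.1400146484375, 214.02000427246094)
plate ((562.7987670898438, -147.68795776367188), (134.18630981445312, 285.11785888671875), 0.021485384553670883) (268, 158, 182, 92)
wheel ((421.36529541015625, 218.01585388183594), (58.86428451538086, 73.29203796386719), 72.43639373779297) [ 0.55051    -0.08362983  0.094     ] [ 0.5564589  -0.08260389  0.094     ]
```

View pics/cr1.png

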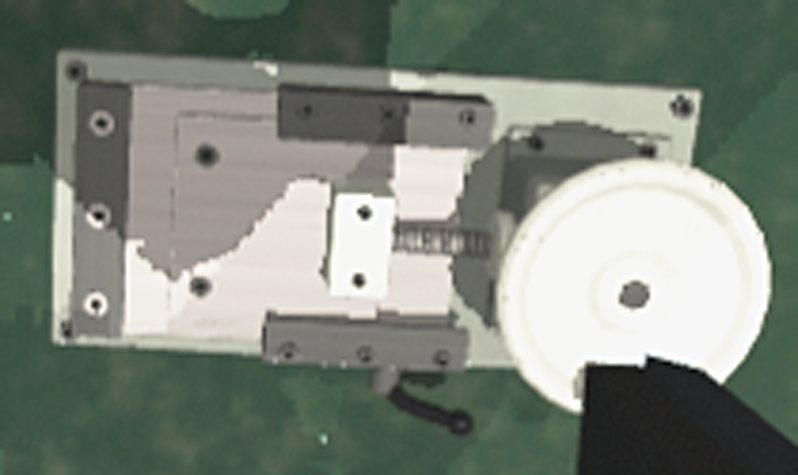

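The crop shows the fixed rail on the left with its face from about (131,85) to (124,335). The sliding rail's face is the thin line at x≈175, and the hub is at (635,294). From these I'll work out the guide frame.

Run:
```python
from h import *
import pickle
c=pickle.load(open("w1.pkl","rb"))
f=lambda x,y,z: onz(c,(255+x/3.8,145+y/3.8),z)
tl,bl,tr=f(58,50,.012),f(54,345,.012),f(700,90,.012); print("plate",tl,bl,tr,np.linalg.norm(tl-bl),np.linalg.norm(tl-tr))
a,b=f(131,85,.028),f(124,335,.028); print("face",a,b,np.linalg.norm(a-b),np.arctan2(*(b-a)[1::-1]))
d=tr-tl; print("yaw guide from plate",np.arctan2(-d[0],d[1]))
s,t=f(178,115,.028),f(170,330,.028);print("slide",s,t)
d=bl-tl; print("yaw from end",np.arctan2(d[1],d[0]))
m=(a+b)/2; print("wheel->face",f(635,294,.09)-m)
for yaw in(-.04,-.05,-.06,-.03):
    R=np.array([[np.cos(yaw),-np.sin(yaw)],[np.sin(yaw),np.cos(yaw)]])
    print(yaw,"face mid via corners",((tl+bl)/2)[:2]+R@[0,.03],"via tr-corner",tr[:2]+R@[.06,-.222], "face", m[:2],"via hub",f(635,294,.09)[:2]+R@[0,-.178])
```

```text
plate [ 0.49637031 -0.28795218  0.012     ] [ 0.61703973 -0.28721508  0.012     ] [ 0.49735317 -0.03847734  0.012     ] 0.12067166361397723 0.24947678187679634
face [ 0.5058275 -0.258222   0.028    ] [ 0.60506782 -0.25751507  0.028     ] 0.09924283386815361 0.007123307418988636
yaw guide from plate -0.003939667485399577
slide [ 0.51616731 -0.24017403  0.028     ] [ 0.6019351  -0.23948252  0.028     ]
yaw from end 0.006108349551674052
wheel->face [0.0020365  0.17746279 0.062     ]
-0.04 face mid via corners [ 0.5579047  -0.25760763] via tr-corner [ 0.54842754 -0.26269912] face [ 0.55544766 -0.25786853] via hub [ 0.55036606 -0.25826336]
-0.05 face mid via corners [ 0.5582044  -0.25762113] via tr-corner [ 0.54618281 -0.26319865] face [ 0.55544766 -0.25786853] via hub [ 0.54858787 -0.25818328]
-0.06 face mid via corners [ 0.55850394 -0.25763762] via tr-corner [ 0.54393319 -0.2636757 ] face [ 0.55544766 -0.25786853] via hub [ 0.54681057 -0.25808543]
-0.03 face mid via corners [ 0.55760489 -0.25759713] via tr-corner [ 0.55066717 -0.26217718] face [ 0.55544766 -0.25786853] via hub [ 0.55214496 -0.25832564]
```

Call:
{"fn": "arm_command", "kwargs": {"plan": [[0.5, [0, 0, 0.2], [0, 0, 0.01866]], [0.5, [0, 0, 0.2], [0, 0, 0.01866]], [0.5, [0, 0, 0.2], [0, 0, 0.01866]], [0.5, [0, 0, 0.2], [0, 0, 0.01866]], [0.5, [0, 0, 0.2], [0, 0, 0.01866]], [0.5, [0, 0, 0.2], [0, 0, 0.01866]], [0.5, [0, 0, 0.2], [0, 0, 0.01866]], [0.5, [0, 0, 0.2], [0, 0, 0.01866]], [0.5, [-0.367, -0.073, 0], [0, 0, 0]], [0.5, [-0.367, -0.073, 0], [0, 0, 0]]]}}

```text
t: 3.48
ee_pos: [0.5291, -0.2717, 0.1711]
orientation: [-3.141, -0.002, 2.26]
contact_force: [0.1, -0.1, 0.7]
opening: 0.0442
grip_force: 0.0
```

Call:
{"fn": "arm_command", "kwargs": {"plan": [[0.5, [-0.367, -0.073, 0], [0, 0, 0]], [0.5, [-0.367, -0.073, 0], [0, 0, 0]], [0.5, [-0.367, -0.073, 0], [0, 0, 0]], [0.5, [-0.367, -0.073, 0], [0, 0, 0]], [0.5, [0, 0, 0.25], [0, 0, 0]], [0.5, [0, 0, 0.25], [0, 0, 0]], [0.5, [0, 0, 0.25], [0, 0, 0]], [0.5, [0, 0, 0.25], [0, 0, 0]], [0.5, [0, 0, 0], [0, 0, 0]], [0.5, [0, 0, 0], [0, 0, 0]]]}}

```text
t: 4.32
ee_pos: [0.5856, -0.3777, 0.0914]
orientation: [-3.141, -0.001, 2.259]
contact_force: [0.7, 0.6, 1.1]
opening: 0.044
grip_force: 0.0
```

Run:
```python
from h import *
show(); c=calibration("wrist"); im=capture("wrist")[...,::-1]; cv2.imwrite("pics/w2.png",im)
s=state(); print("expected px",proj(c,(.5855,-.377,.018)))
g=im.min(axis=2)
for t in(120,150):
    cs,_=cv2.findContours((g>t).astype(np.uint8),0,cv2.CHAIN_APPROX_NONE)
    for k in cs:
        if cv2.contourArea(k)>300:
            W=np.array([onz(c,p,.018)[:2] for p in k[:,0]]); r=cv2.minAreaRect((W*1000).astype(np.float32)); 
            print(t,cv2.boundingRect(k),np.round(r[0],1),np.round(r[1],1),round(r[2],2))
```

```text
{'t': 4.3167, 'ee_pos': [0.5856, -0.3777, 0.0914], 'orientation': [-3.1414, -0.0013, 2.2591], 'contact_force': [0.6759, 0.5845, 1.1003], 'opening': 0.044, 'grip_force': 0.0, 'joints': [-0.7405, 0.7867, 1.025, 0.0, 1.3312, -1.4287]}
expected px [317.64711505 199.42064664]
120 (354, 347, 43, 14) [ 724.5 -458.9] [40.5 15. ] 39.03
120 (310, 145, 16, 63) [ 573.4 -362.5] [12.1 50.8] 39.5
120 (563, 128, 77, 93) [ 761.9 -215.6] [67.4 81. ] 54.01
120 (420, 119, 150, 131) [ 700.7 -275.8] [149.4  46.9] 79.52
120 (172, 41, 22, 133) [ 458.9 -388.7] [16.  98.9] 33.66
120 (496, 0, 43, 40) [ 605.5 -176.2] [17.6 35.3] 0.62
120 (302, 0, 200, 140) [ 556.4 -233.6] [113.8 115.8] 89.77
150 (311, 145, 15, 36) [ 566.5 -353.4] [11.3 28.1] 39.22
150 (574, 136, 66, 85) [ 767.3 -213.7] [57.8 74.5] 54.07
150 (420, 119, 150, 131) [ 700.6 -275.7] [149.4  45.8] 79.67
150 (335, 0, 167, 140) [ 580.2 -253.2] [123.1  99.5] 40.37
```

The near view agrees with the estimate: the bar is 12 mm wide at 39.5°, with its end where expected. I'll go down and grip it.

Call:
{"fn": "arm_command", "kwargs": {"plan": [[0.5, [0, 0, 0.25], [0, 0, 0]], [0.5, [0, 0, 0.25], [0, 0, 0]], [0.5, [0, 0, 0.25], [0, 0, 0]], [0.5, [0, 0, 0.15], [0, 0, 0]], [0.5, [0, 0, 0.11], [0, 0, 0]], [0.5, [0, 0, 0], [0, 0, 0]], [0.9, [0, 0, 0], [0, 0, 0]], [1, [0, 0, 0], [0, 0, 0]], [1, [0, 0, 0], [0, 0, 0]], [1, [0, 0, 0], [0, 0, 0]]], "squeeze": 25}}

```text
t: 5.2
ee_pos: [0.586, -0.3787, 0.0116]
orientation: [3.141, 0.001, 2.259]
contact_force: [0.4, -0.5, -0.3]
opening: 0.0194
grip_force: 0.0
```

Call:
{"fn": "arm_command", "kwargs": {"plan": [[1, [0, 0, 0], [0, 0, 0]], [1, [0, 0, 0], [0, 0, 0]], [1, [0, 0, 0], [0, 0, 0]], [1, [0, 0, 0], [0, 0, 0]], [1, [0, 0, -0.1], [0, 0, 0]], [1, [0, 0, -0.2], [0, 0, 0]], [1, [0, 0, -0.2], [0, 0, 0]], [1, [0, 0, -0.25], [0, 0, 0]], [1, [0, 0, -0.25], [0, 0, 0]], [1, [0, 0, 0], [0, 0, 0]]]}}

```text
t: 6.03
ee_pos: [0.5872, -0.3796, 0.0958]
orientation: [3.141, 0.008, 2.259]
contact_force: [0.0, 0.0, 1.4]
opening: 0.0007
grip_force: 0.0
```

Run:
```python
from h import *
show(); c=calibration("wrist"); im=capture("wrist")[...,::-1]; cv2.imwrite("pics/w3.png",im)
s=state(); z=s["ee_pos"][2]-.0116+.018; print("tcp px",proj(c,[*s["ee_pos"][:2],z]))
g=im.min(axis=2)
for t in(100,130):
    cs,_=cv2.findContours((g>t).astype(np.uint8),0,cv2.CHAIN_APPROX_NONE)
    for k in cs:
        if cv2.contourArea(k)>200 and abs(cv2.boundingRect(k)[0]-310)<40:
            W=np.array([onz(c,p,z)[:2] for p in k[:,0]]); r=cv2.minAreaRect((W*1000).astype(np.float32)); 
            print(t,cv2.boundingRect(k),np.round(r[0],1),np.round(r[1],1),round(r[2],2))
cv2.imwrite("pics/w3c.png",cv2.resize(im[60:360,180:460],None,fx=2,fy=2))
```

```text
{'t': 6.0333, 'ee_pos': [0.5872, -0.3796, 0.0958], 'orientation': [3.1405, 0.0075, 2.2586], 'contact_force': [0.0344, 0.0273, 1.434], 'opening': 0.0007, 'grip_force': 0.0, 'joints': [-0.741, 0.7826, 1.0206, -0.0, 1.3308, -1.4289]}
tcp px [316.91195873 230.87941904]
100 (310, 141, 16, 100) [ 571.9 -360.9] [ 8.4 58.4] 39.14
100 (302, 0, 199, 135) [ 552.6 -263.6] [77.2 80.2] 89.84
130 (311, 141, 15, 73) [ 566.7 -354.2] [ 7.8 41.5] 39.18
130 (304, 0, 195, 135) [ 552.6 -263.9] [76.3 79.6] 89.81
```

View pics/w3c.png

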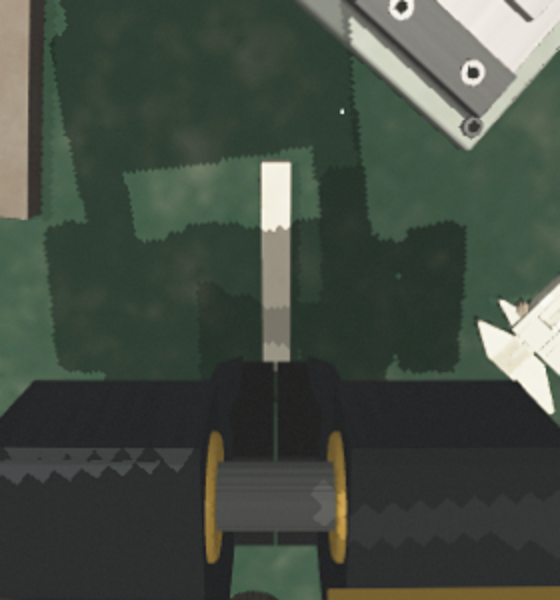

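The crop shows the fingers shut, with the parallel still on the bench under them, centred at crop x≈276. The grip slipped off its top edge. I'll take it 5–6 mm deeper and check the grip force before lifting.

Call:
{"fn": "arm_command", "kwargs": {"plan": [[0.5, [0, 0, 0], [0, 0, 0]], [0.5, [0, 0, 0], [0, 0, 0]], [0.5, [0, 0, 0.2], [0, 0, 0]], [0.5, [0, 0, 0.25], [0, 0, 0]], [0.5, [0, 0, 0.25], [0, 0, 0]], [0.5, [0, 0, 0.25], [0, 0, 0]], [0.5, [0, 0, 0.12], [0, 0, 0]], [0.5, [0, 0, 0.05], [0, 0, 0]], [0.5, [0, 0, 0], [0, 0, 0]], [0.9, [0, 0, 0], [0, 0, 0]]]}}

```text
t: 6.92
ee_pos: [0.586, -0.3787, 0.0018]
orientation: [3.141, 0.001, 2.258]
contact_force: [1.5, 0.2, 0.5]
opening: 0.0399
grip_force: 0.0
```

Call:
{"fn": "arm_command", "kwargs": {"plan": [[1, [0, 0, 0], [0, 0, 0]], [1, [0, 0, 0], [0, 0, 0]], [1, [0, 0, 0], [0, 0, 0]], [1, [0, 0, 0], [0, 0, 0]], [1, [0, 0, 0], [0, 0, 0]], [1, [0, 0, 0], [0, 0, 0]], [1, [0, 0, 0], [0, 0, 0]], [1, [0, 0, 0], [0, 0, 0]], [1, [0, 0, 0], [0, 0, 0]], [1, [0, 0, 0], [0, 0, 0]]]}}

```text
t: 7.75
ee_pos: [0.5857, -0.3784, 0.001]
orientation: [-3.142, 0.0, 2.259]
contact_force: [0.8, 0.9, 0.3]
opening: 0.0005
grip_force: 0.0
```

The fingers shut fully with the reported TCP at z=0.001, so they missed the bar. In the wrist views the visible fingertips also sit about 38 mm short of where the stated TCP would project. I'll check that from outside before going on.

Run:
```python
from h import *
s=state(); T=s["ee_pos"]; out=np.zeros((600,800,3),np.uint8)
for i,n in enumerate(("scene","side")):
    c=calibration(n); im=capture(n)[...,::-1].copy()
    p=proj(c,T); q=proj(c,T+[0,0,.038]); print(n,p,q)
    cv2.imwrite(f"pics/{n}1.png",im)
    u,v=p.round().astype(int); cr=im[v-50:v+25,u-50:u+50]; out[i*300:(i+1)*300,:400]=cv2.resize(cr,(400,300),interpolation=2)
c=calibration("wrist"); im=capture("wrist")[...,::-1]; print("wrist",proj(c,T),proj(c,T+[0,0,.038]))
cv2.imwrite("pics/w4.png",im); out[:300,400:]=cv2.resize(im[100:325,170:470],(400,300))
cv2.imwrite("pics/chk.png",out)
```

```text
scene [340.2577348  223.86197406] [340.5136868  216.20475346]
side [321.61196209 237.78808843] [321.61415599 227.9079595 ]
wrist [317.14802209 230.04149959] [317.09020995 255.99900269]
```

View pics/chk.png

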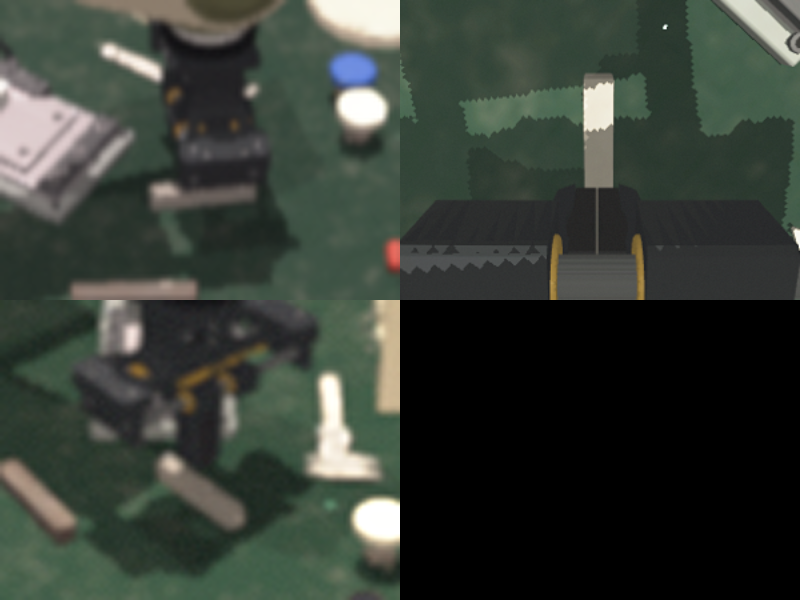

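The side view at lower left shows the fingertips ending about 10 px (roughly 38 mm) above the reported TCP, clear of the bar. The wrist picture at upper right agrees: the tip edge is at row 240, not around 216. So the real tips are about 38 mm short of the reported TCP. I'll open and go down in steps, feeling for the bench.

Call:
{"fn": "arm_command", "kwargs": {"plan": [[0.5, [0, 0, -0.1], [0, 0, 0]], [0.5, [0, 0, 0], [0, 0, 0]], [0.5, [0, 0, 0], [0, 0, 0]], [0.5, [0, 0, 0], [0, 0, 0]], [0.5, [0, 0, 0], [0, 0, 0]], [0.5, [0, 0, 0], [0, 0, 0]], [0.5, [0, 0, 0.15], [0, 0, 0]], [0.5, [0, 0, 0.15], [0, 0, 0]], [0.5, [0, 0, 0.1], [0, 0, 0]], [0.5, [0, 0, 0], [0, 0, 0]]]}}

```text
t: 8.73
ee_pos: [0.5844, -0.3773, -0.0263]
orientation: [-3.141, -0.005, 2.258]
contact_force: [-0.5, 0.2, 0.4]
opening: 0.0439
grip_force: 0.0
```

Run:
```python
from h import *
show(); T=state()["ee_pos"]; out=np.zeros((600,800,3),np.uint8)
c=calibration("side"); im=capture("side")[...,::-1]; p=proj(c,T+[0,0,.038]); print(p,proj(c,[*T[:2],0]))
u,v=p.round().astype(int); out[:,:]=cv2.resize(im[v-35:v+25,u-40:u+40],(800,600),interpolation=2)
c=calibration("wrist"); im=capture("wrist")[...,::-1]; print(proj(c,T+[0,0,.038]))
out=np.hstack([cv2.resize(out,(400,300)),cv2.resize(im[100:325,170:470],(400,300))]); cv2.imwrite("pics/w5.png",out)
```

```text
{'t': 8.7333, 'ee_pos': [0.5844, -0.3773, -0.0263], 'orientation': [-3.1409, -0.0048, 2.2584], 'contact_force': [-0.4975, 0.1669, 0.4078], 'opening': 0.0439, 'grip_force': 0.0, 'joints': [-0.7412, 0.9118, 1.1125, 0.0, 1.1222, -1.4288]}
[321.20788657 234.83542839] [321.20929972 237.83615593]
[316.84593328 253.23076804]
```

View pics/w5.png

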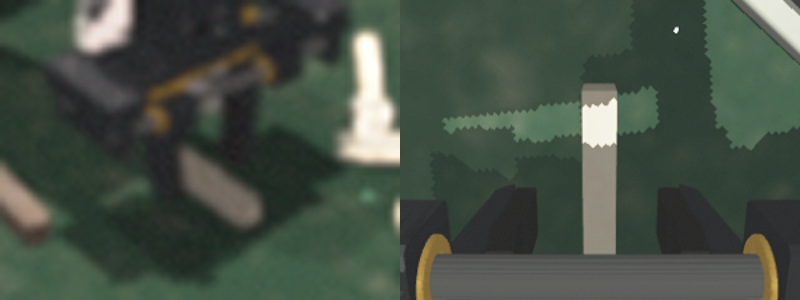

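The fingers straddle the bar at a reported z of -0.026, which confirms the offset. I'll go down 5 mm more and close.

Call:
{"fn": "arm_command", "kwargs": {"plan": [[0.5, [0, 0, 0.04], [0, 0, 0]], [0.5, [0, 0, 0.025], [0, 0, 0]], [0.5, [0, 0, 0], [0, 0, 0]], [1, [0, 0, 0], [0, 0, 0]], [1, [0, 0, 0], [0, 0, 0]], [1, [0, 0, 0], [0, 0, 0]], [1, [0, 0, 0], [0, 0, 0]], [1, [0, 0, 0], [0, 0, 0]], [1, [0, 0, 0], [0, 0, 0]], [1, [0, 0, 0], [0, 0, 0]]]}}

```text
t: 9.67
ee_pos: [0.5858, -0.3784, -0.0281]
orientation: [3.142, 0.0, 2.259]
contact_force: [0.5, 0.5, 0.5]
opening: 0.0113
grip_force: 25.0
```

```bash
python3 -c "
from h import *
show()"
```

```text
{'t': 9.6667, 'ee_pos': [0.5858, -0.3784, -0.0281], 'orientation': [3.1415, 0.0001, 2.2585], 'contact_force': [0.4866, 0.4854, 0.4639], 'opening': 0.0113, 'grip_force': 24.9872, 'joints': [-0.7411, 0.9146, 1.1119, 0.0, 1.1149, -1.4288]}
```

Gripped: opening 11.3 mm, 25 N. Now lift, turn to the guide's axes and carry the bar over the bed.

Call:
{"fn": "arm_command", "kwargs": {"plan": [[1, [0, 0, -0.1], [0, 0, 0]], [1, [0, 0, -0.25], [0, 0, 0]], [1, [0, 0, -0.25], [0, 0, 0]], [1, [0, 0, -0.25], [0, 0, 0]], [1, [0, 0, -0.15], [0, 0, 0]], [1, [0, 0, 0], [0, 0, -0.01763]], [1, [0, 0, 0], [0, 0, -0.01763]], [1, [0, 0, 0], [0, 0, -0.01763]], [1, [0, 0, 0], [0, 0, -0.01763]], [1, [0, 0, 0], [0, 0, -0.01763]]]}}

```text
t: 10.5
ee_pos: [0.5855, -0.3782, 0.0517]
orientation: [3.141, -0.001, 2.818]
contact_force: [-0.1, -0.5, -1.6]
opening: 0.0115
grip_force: 25.0
```

Call:
{"fn": "arm_command", "kwargs": {"plan": [[1, [0, 0, 0], [0, 0, -0.01763]], [1, [0, 0, 0], [0, 0, -0.01763]], [1, [0, 0, 0], [0, 0, -0.01763]], [1, [0.075, 0.323, 0], [0, 0, 0]], [1, [0.075, 0.323, 0], [0, 0, 0]], [1, [0.075, 0.323, 0], [0, 0, 0]], [1, [0.075, 0.323, 0], [0, 0, 0]], [1, [0.075, 0.323, 0], [0, 0, 0]], [1, [0, 0, 0], [0, 0, 0]], [1, [0, 0, 0], [0, 0, 0]]]}}

```text
t: 11.33
ee_pos: [0.5553, -0.2484, 0.0522]
orientation: [-3.141, -0.0, -3.137]
contact_force: [-0.0, 0.0, -0.9]
opening: 0.0115
grip_force: 25.0
```

Run:
```python
from h import *
show(); T=state()["ee_pos"]
c=calibration("wrist"); im=capture("wrist")[...,::-1]; cv2.imwrite("pics/w6.png",im)
for P in((.506,-.258,.028),(.506,-.240,.028),[T[0]-.045,T[1]-.006,T[2]+.0281+.018],[T[0]-.045,T[1]+.006,T[2]+.0281+.018],(.5475,-.08,.094)): print(np.round(P,3),proj(c,P).round(1))
cv2.imwrite("pics/w6c.png",cv2.resize(im[100:320,230:520],None,fx=2.7,fy=2.7,interpolation=2))
```

```text
{'t': 11.3333, 'ee_pos': [0.5553, -0.2484, 0.0522], 'orientation': [-3.1415, -0.0, -3.137], 'contact_force': [-0.0274, 0.0022, -0.8624], 'opening': 0.0115, 'grip_force': 24.9828, 'joints': [-0.613, 0.6357, 1.4059, -0.0001, 1.1, -2.1883]}
[ 0.506 -0.258  0.028] [303.2 144.4]
[ 0.506 -0.24   0.028] [331.3 144.6]
[ 0.51  -0.254  0.098] [304.7 167.8]
[ 0.51  -0.242  0.098] [332.5 167.9]
[ 0.548 -0.08   0.094] [654.8 244. ]
```

View pics/w6c.png

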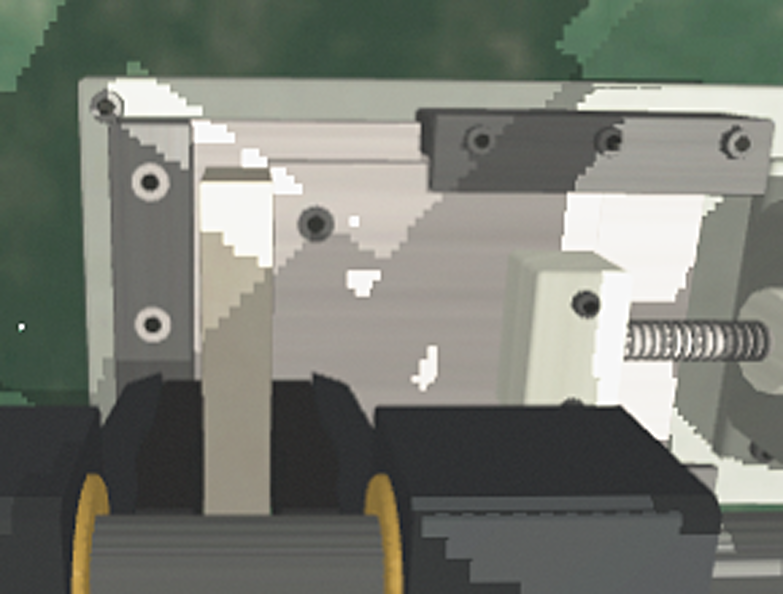

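The crop shows the fixed rail's face at x≈192 and the bar at 203–273, parallel to it. The face works out at y≈-0.2596, so flush is at y≈-0.2536. I'll lower between the rails with about 3 mm of clearance each side.

Call:
{"fn": "arm_command", "kwargs": {"plan": [[1, [0, -0.025, 0], [0, 0, 0]], [1, [0, 0, 0.2], [0, 0, 0]], [1, [0, 0, 0.2], [0, 0, 0]], [1, [0, 0, 0.15], [0, 0, 0]], [1, [0, 0, 0.1], [0, 0, 0]], [1, [0, 0, 0.05], [0, 0, 0]], [1, [0, 0, 0.03], [0, 0, 0]], [1, [0, 0, 0], [0, 0, 0]], [1, [0, 0, 0], [0, 0, 0]], [1, [0, 0, 0], [0, 0, 0]]]}}

```text
t: 12.22
ee_pos: [0.5557, -0.2515, -0.0059]
orientation: [-3.141, 0.001, -3.138]
contact_force: [-0.7, 0.5, -1.3]
opening: 0.0112
grip_force: 25.0
```

Call:
{"fn": "arm_command", "kwargs": {"plan": [[1, [0, 0, 0.012], [0, 0, 0]], [1, [0, 0, 0.012], [0, 0, 0]], [1, [0, 0, 0], [0, 0, 0]], [1, [0, -0.01, 0], [0, 0, 0]], [1, [0, -0.01, 0], [0, 0, 0]], [1, [0, -0.01, 0], [0, 0, 0]], [1, [0, 0, 0], [0, 0, 0]], [1, [0, 0, 0], [0, 0, 0]], [1, [0, 0, 0], [0, 0, 0]], [1, [0, 0, 0], [0, 0, 0]]]}}

```text
t: 13.05
ee_pos: [0.5556, -0.2536, -0.0081]
orientation: [3.142, 0.001, -3.138]
contact_force: [-0.1, 3.1, 6.1]
opening: 0.0116
grip_force: 25.0
```

Call:
{"fn": "arm_command", "kwargs": {"plan": [[1, [0, -0.01, 0], [0, 0, 0]], [1, [0, -0.01, 0], [0, 0, 0]], [1, [0, 0, 0], [0, 0, 0]], [1, [0, 0, 0], [0, 0, 0]], [1, [0, 0, 0], [0, 0, 0]], [1, [0, 0, 0], [0, 0, 0]], [1, [0, 0, 0], [0, 0, 0]], [1, [0, 0, 0], [0, 0, 0]], [1, [0, 0, 0], [0, 0, 0]], [1, [0, 0, 0], [0, 0, 0]]]}}

```text
t: 13.88
ee_pos: [0.5556, -0.2538, -0.0081]
orientation: [3.139, 0.0, -3.138]
contact_force: [-0.2, 9.4, 8.0]
opening: 0.0118
grip_force: 25.1
```

It stopped at y=-0.2538 with 9 N, exactly where flush was predicted. Ease off, release and lift.

Call:
{"fn": "arm_command", "kwargs": {"plan": [[1, [0, 0.006, -0.01], [0, 0, 0]], [1, [0, 0, 0], [0, 0, 0]], [0.75, [0, 0, 0], [0, 0, 0]], [0.75, [0, 0, 0], [0, 0, 0]], [0.7, [0, 0, 0], [0, 0, 0]], [0.7, [0, 0, 0], [0, 0, 0]], [0.7, [0, 0, 0], [0, 0, 0]], [0.7, [0, 0, -0.1], [0, 0, 0]], [0.7, [0, 0, -0.25], [0, 0, 0]], [0.7, [0, 0, -0.4], [0, 0, 0]]]}}

```text
t: 14.72
ee_pos: [0.5539, -0.254, 0.0511]
orientation: [3.139, -0.004, -3.139]
contact_force: [0.4, -0.5, -0.1]
opening: 0.0262
grip_force: 0.0
```

Call:
{"fn": "arm_command", "kwargs": {"plan": [[0.4, [0, 0, -0.4], [0, 0, 0]], [0.4, [0, 0, -0.4], [0, 0, 0]], [0.4, [0, 0, -0.4], [0, 0, 0]], [0.4, [0, 0, -0.4], [0, 0, 0]], [0.4, [0.3, 0, -0.2], [0, 0, 0]], [0.4, [0.3, 0, 0], [0, 0, 0]], [0.4, [0.3, 0, 0], [0, 0, 0]], [0.4, [0, 0, 0], [0, 0, 0]], [0.4, [0, 0, 0], [0, 0, 0]], [0.4, [0, 0, 0], [0, 0, 0]]]}}

```text
t: 15.55
ee_pos: [0.4838, -0.2552, 0.1968]
orientation: [-3.141, 0.001, -3.139]
contact_force: [0.5, 0.1, -0.5]
opening: 0.0531
grip_force: 0.0
```

Run:
```python
from h import *
show(); c=calibration("wrist"); im=capture("wrist")[...,::-1]; cv2.imwrite("pics/w7.png",im); np.save("w7.npy",c["extrinsics"])
for P in((.5106,-.2478,.038),(.6006,-.2478,.038),(.506,-.2598,.028),(.606,-.2598,.028),(.557,-.08,.094),(.591,-.08,.144)): print(P,proj(c,P).round(1))
cv2.imwrite("pics/w7c.png",cv2.resize(im[110:330,240:540],None,fx=2.6,fy=2.6,interpolation=2))
```

```text
{'t': 15.55, 'ee_pos': [0.4838, -0.2552, 0.1968], 'orientation': [-3.141, 0.0008, -3.1386], 'contact_force': [0.4597, 0.1059, -0.4774], 'opening': 0.0531, 'grip_force': 0.0, 'joints': [-0.6996, 0.3627, 1.4356, 0.0001, 1.3423, -2.2734]}
(0.5106, -0.2478, 0.038) [324.1 204.4]
(0.6006, -0.2478, 0.038) [323.3 278.3]
(0.506, -0.2598, 0.028) [313.3 198.1]
(0.606, -0.2598, 0.028) [313.2 278.3]
(0.557, -0.08, 0.094) [495.  265.4]
(0.591, -0.08, 0.144) [518.6 326.3]
```

Run:
```python
from h import *
def edges(row,x0,x1,im):
    g=im[row,x0:x1].astype(int).mean(axis=1); d=np.diff(g); return [(x0+i,int(d[i])) for i in range(len(d)) if abs(d[i])>14]
im=cv2.imread("pics/w7.png")
for r in(206,212,222,232,240): print(r,edges(r,295,360,im))
for n,box in(("scene",(258,150,290,182)),("side",(312,148,336,180))):
    c=calibration(n); I=cv2.imread(f"pics/{n}0.png"); x0,y0,x1,y1=box
    m=(I.max(axis=2)<75).astype(np.uint8); mm=np.zeros_like(m); mm[y0:y1,x0:x1]=m[y0:y1,x0:x1]
    num,l,st,ce=cv2.connectedComponentsWithStats(mm)
    for i in range(1,num):
        if st[i,4]>15:
            print(n,st[i],ce[i]); X,Y,W,H,_=st[i]
            ys,xs=np.where(l==i); 
            print(" centre z.12:",onz(c,ce[i],.12)," top:",onz(c,(xs[ys<=Y+1].mean(),Y),.144))
    for phi in np.radians((-60,-40,-20,0,20)):
        h=np.array([.557+.034*np.cos(phi),-.080+.034*np.sin(phi)]); print(int(np.degrees(phi)),proj(c,[*h,.12]).round(1),end=' ')
    print()
```

```text
206 [(295, -50), (303, 14), (313, 41), (314, 28), (325, 19), (329, -48), (330, 24), (332, -30), (350, 36), (352, -37)]
212 [(295, -31), (296, -30), (300, 35), (301, 43), (302, -26), (303, -43), (305, 37), (306, 39), (307, -28), (308, -62), (313, 40), (314, 27), (324, 17), (325, -24), (326, -21), (348, 49), (349, 44), (355, -96)]
222 [(295, -35), (296, -30), (313, 29), (314, 36), (316, -39), (334, 25), (335, 61), (337, -18), (338, -43), (340, 33), (341, 25)]
232 [(295, 26), (296, -63), (306, -21), (313, 31), (314, 18), (323, 48), (324, 60), (328, -29), (329, 32)]
240 [(296, -157), (300, 29), (301, 40), (302, -52), (303, -74), (305, 26), (306, 74), (307, 18), (308, -48), (309, 26), (312, -25), (313, 23), (314, 17), (319, 21), (320, 64), (322, 15), (328, -61), (329, 65)]
scene [268 164   7  10  48] [270.875      167.91666667]
 centre z.12: [ 0.59346438 -0.08342675  0.12      ]  top: [ 0.58766659 -0.08951116  0.144     ]
-59 [273.3 173.2] -40 [273.1 171.2] -20 [271.9 169.3] 0 [269.7 168. ] 20 [266.8 167.2] 
side [320 159   6  11  42] [322.38095238 163.19047619]
 centre z.12: [ 0.59079119 -0.07719357  0.12      ]  top: [ 0.59078892 -0.09299125  0.144     ]
-59 [317.8 167. ] -40 [320.3 166.1] -20 [321.9 164.9] 0 [322.4 163.5] 20 [321.9 162.2]
```

View pics/w7c.png

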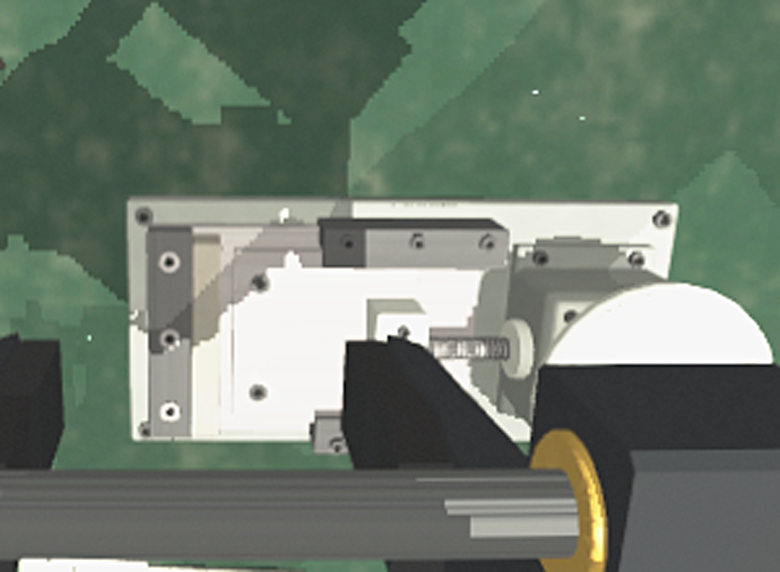

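The crop shows the parallel lying flush along the fixed rail (bar 193–220, face at 193). The handle is at about (0.590,-0.083), roughly 2.49 turns open, which matches the 18.2 mm gap. I'll go above the handle next.

Call:
{"fn": "arm_command", "kwargs": {"plan": [[0.4, [-0.1675, 0.267, 0], [0, 0, 0]], [0.4, [-0.1675, 0.267, 0], [0, 0, 0]], [0.4, [-0.1675, 0.267, 0], [0, 0, 0]], [0.4, [-0.1675, 0.267, 0], [0, 0, 0]], [0.4, [-0.1675, 0.267, 0], [0, 0, 0]], [0.4, [-0.1675, 0.267, 0.1], [0, 0, 0]], [0.4, [-0.1675, 0.267, 0.2], [0, 0, 0]], [0.4, [-0.1675, 0.267, 0.2], [0, 0, 0]], [0.4, [0, 0, 0], [0, 0, 0]], [0.4, [0, 0, 0], [0, 0, 0]]]}}

```text
t: 16.43
ee_pos: [0.5903, -0.0826, 0.1552]
orientation: [3.141, -0.002, -3.136]
contact_force: [0.1, -0.8, 1.1]
opening: 0.053
grip_force: 0.0
```

Run:
```python
from h import *
show(); T=state()["ee_pos"]; c=calibration("wrist"); im=capture("wrist")[...,::-1]; cv2.imwrite("pics/w8.png",im)
print("tcp@.144",proj(c,[*T[:2],.144]),"tips",proj(c,T+[0,0,.038]), "handle top",proj(c,(.590,-.083,.144)))
m=(im.max(axis=2)<75).astype(np.uint8)
u0,v0=200,120
for r in range(v0,340,8): print(r,''.join('#' if m[r,x] else ('o' if im[r,x].min()>150 else '.') for x in range(u0,440,3)))
```

```text
{'t': 16.4333, 'ee_pos': [0.5903, -0.0826, 0.1552], 'orientation': [3.141, -0.002, -3.136], 'contact_force': [0.1175, -0.7732, 1.1446], 'opening': 0.053, 'grip_force': 0.0, 'joints': [-0.3353, 0.5049, 1.3344, -0.0002, 1.3043, -1.9117]}
tcp@.144 [317.7145318  224.34119593] tips [317.99136901 256.0830592 ] handle top [317.11899203 223.84897957]
120 oooooooooooo.o........o.ooooooooooooooooooooo...........##......................
128 oooooooooooo.........ooooooooooooooooooooooo....................................
136 ooooooooooo.........ooooooooooooooooooooooooooooo...............................
144 ooooooooooo..........oooooooooooooooooooooooooooooooo...........................
152 ooooooooooo....#....oooooooooooooooooooooooooooooooo............................
160 ...oooooooo.........oooooooooooooooooo....ooooooooo.........##..................
168 ...ooo..ooo..........ooooooooooooooooooo.ooooooo............##..................
176 o....o.oooo..........ooooooooooooooo.oo....................###..................
184 o......................ooooooooo...........o..............####.........
[... 924 characters left out ...]
#################...
280 #####################.....................................######################
288 #####################......................................#####################
296 ################################################################################
304 ################################################################################
312 #######################.##################################.#####################
320 ################################################################################
328 ################oooooooo.oooooooooooooo........................#################
336 #########oooooooooooooo...oooooooooooooooooo.ooooooooo...ooooooooooooo##########
```

The dark handle top is at about (316,222), where it was predicted (317,224). Go down and grip it.

Call:
{"fn": "arm_command", "kwargs": {"plan": [[0.4, [0, 0, 0.25], [0, 0, 0]], [0.4, [0, 0, 0.25], [0, 0, 0]], [0.4, [0, 0, 0.25], [0, 0, 0]], [0.4, [0, 0, 0.2], [0, 0, 0]], [0.4, [0, 0, 0.1], [0, 0, 0]], [0.4, [0, 0, 0], [0, 0, 0]], [1, [0, 0, 0], [0, 0, 0]], [1, [0, 0, 0], [0, 0, 0]], [1, [0, 0, 0], [0, 0, 0]], [1, [0, 0, 0], [0, 0, 0]]], "squeeze": 20}}

```text
t: 17.32
ee_pos: [0.5904, -0.084, 0.0732]
orientation: [-3.141, 0.001, -3.139]
contact_force: [0.4, 0.2, -0.5]
opening: 0.0283
grip_force: 0.0
```

Call:
{"fn": "arm_command", "kwargs": {"plan": [[1, [0, 0, 0], [0, 0, 0]], [1, [0, 0, 0], [0, 0, 0]], [1, [0, 0, 0], [0, 0, 0]], [1, [0, 0, 0], [0, 0, 0]], [1, [0, 0, 0], [0, 0, 0]], [1, [0, 0, 0], [0, 0, 0]], [1, [0, 0, 0], [0, 0, 0]], [1, [0, 0, 0], [0, 0, 0]], [1, [0, 0, 0], [0, 0, 0]], [1, [0, 0, 0], [0, 0, 0]]]}}

```text
t: 18.15
ee_pos: [0.5903, -0.0839, 0.0727]
orientation: [-3.141, 0.001, -3.138]
contact_force: [-0.4, -0.8, 4.4]
opening: 0.0189
grip_force: 20.0
```

Gripped at 18.9 mm with 20 N. Now I'll crank clockwise at 18° per row (chord 10.64 mm, or 0.133 of full scale). First a cautious quarter turn.

Call:
{"fn": "arm_command", "kwargs": {"plan": [[1, [0.0192, -0.0943, 0], [0, 0, 0]], [1, [0.0604, -0.1185, 0], [0, 0, 0]], [1, [0.094, -0.094, 0], [0, 0, 0]], [1, [0.1185, -0.0604, 0], [0, 0, 0]], [1, [0.1314, -0.0208, 0], [0, 0, 0]], [1, [0, 0, 0], [0, 0, 0]], [1, [0, 0, 0], [0, 0, 0]], [1, [0, 0, 0], [0, 0, 0]], [1, [0, 0, 0], [0, 0, 0]], [1, [0, 0, 0], [0, 0, 0]]]}}

```text
t: 18.98
ee_pos: [0.5559, -0.1157, 0.0727]
orientation: [-3.141, -0.0, -3.139]
contact_force: [-2.3, -1.0, 7.7]
opening: 0.0188
grip_force: 20.0
```

Call:
{"fn": "arm_command", "kwargs": {"plan": [[1, [0.1314, 0.0208, 0], [0, 0, 0]], [1, [0.1185, 0.0604, 0], [0, 0, 0]], [1, [0.094, 0.094, 0], [0, 0, 0]], [1, [0.0604, 0.1185, 0], [0, 0, 0]], [1, [0.0208, 0.1314, 0], [0, 0, 0]], [1, [-0.0208, 0.1314, 0], [0, 0, 0]], [1, [-0.0604, 0.1185, 0], [0, 0, 0]], [1, [-0.094, 0.094, 0], [0, 0, 0]], [1, [-0.1185, 0.0604, 0], [0, 0, 0]], [1, [-0.1314, 0.0208, 0], [0, 0, 0]]]}}

```text
t: 19.82
ee_pos: [0.5564, -0.0474, 0.0727]
orientation: [-3.139, -0.0, -3.137]
contact_force: [-2.3, -13.8, 7.5]
opening: 0.019
grip_force: 20.0
```

Call:
{"fn": "arm_command", "kwargs": {"plan": [[1, [-0.1314, -0.0308, 0], [0, 0, 0]], [1, [-0.1185, -0.0604, 0], [0, 0, 0]], [1, [-0.094, -0.094, 0], [0, 0, 0]], [1, [-0.0604, -0.1185, 0], [0, 0, 0]], [1, [-0.0208, -0.1314, 0], [0, 0, 0]], [1, [0.0208, -0.1314, 0], [0, 0, 0]], [1, [0.0604, -0.1185, 0], [0, 0, 0]], [1, [0.094, -0.094, 0], [0, 0, 0]], [1, [0.1185, -0.0604, 0], [0, 0, 0]], [1, [0.1314, -0.0208, 0], [0, 0, 0]]]}}

```text
t: 20.65
ee_pos: [0.5567, -0.1158, 0.0727]
orientation: [-3.141, 0.001, -3.139]
contact_force: [1.5, 3.2, 7.4]
opening: 0.019
grip_force: 20.0
```

Call:
{"fn": "arm_command", "kwargs": {"plan": [[1, [0.1314, 0.0208, 0], [0, 0, 0]], [1, [0.1185, 0.0604, 0], [0, 0, 0]], [1, [0.094, 0.094, 0], [0, 0, 0]], [1, [0.0604, 0.1185, 0], [0, 0, 0]], [1, [0.0208, 0.1314, 0], [0, 0, 0]], [1, [-0.0208, 0.1314, 0], [0, 0, 0]], [1, [-0.0604, 0.1185, 0], [0, 0, 0]], [1, [-0.094, 0.094, 0], [0, 0, 0]], [1, [-0.1185, 0.0604, 0], [0, 0, 0]], [1, [-0.1314, 0.0208, 0], [0, 0, 0]]]}}

```text
t: 21.48
ee_pos: [0.5562, -0.0474, 0.0727]
orientation: [-3.14, -0.001, -3.137]
contact_force: [-2.5, -10.3, 8.3]
opening: 0.0191
grip_force: 20.0
```

Run:
```python
from h import *
show()
# gap check from the side view: bright-rail step profile is left to the wrist picture if needed
c=calibration("wrist"); im=capture("wrist")[...,::-1]; cv2.imwrite("pics/w9.png",im)
for y in(-.2598,-.2478,-.2418,-.2452): print(y,proj(c,(.52,y,.028)).round(1))
```

```text
{'t': 21.4833, 'ee_pos': [0.5562, -0.0474, 0.0727], 'orientation': [-3.1399, -0.0009, -3.1374], 'contact_force': [-2.5441, -10.3169, 8.313], 'opening': 0.0191, 'grip_force': 20.0085, 'joints': [-0.294, 0.5129, 1.5551, -0.0021, 1.074, -1.868]}
-0.2598 [ 29.1 160.8]
-0.2478 [ 44.4 160.8]
-0.2418 [ 52.1 160.7]
-0.2452 [ 47.7 160.7]
```

Call:
{"fn": "arm_command", "kwargs": {"plan": [[1, [-0.1314, -0.0208, 0], [0, 0, 0]], [1, [-0.1185, -0.0604, 0], [0, 0, 0]], [1, [-0.094, -0.094, 0], [0, 0, 0]], [1, [-0.0604, -0.1185, 0], [0, 0, 0]], [1, [-0.0208, -0.1314, 0], [0, 0, 0]], [1, [0.0208, -0.1314, 0], [0, 0, 0]], [1, [0.0604, -0.1185, 0], [0, 0, 0]], [1, [0.094, -0.094, 0], [0, 0, 0]], [1, [0.1185, -0.0604, 0], [0, 0, 0]], [1, [0.1314, -0.0208, 0], [0, 0, 0]]]}}

```text
t: 22.37
ee_pos: [0.5566, -0.1157, 0.0727]
orientation: [-3.141, 0.001, -3.139]
contact_force: [2.7, 3.6, 6.5]
opening: 0.0188
grip_force: 20.0
```

Call:
{"fn": "arm_command", "kwargs": {"plan": [[1, [0.0661, 0.0051, 0], [0, 0, 0]], [1, [0.0645, 0.0154, 0], [0, 0, 0]], [1, [0.0613, 0.0254, 0], [0, 0, 0]], [1, [0.0567, 0.0347, 0], [0, 0, 0]], [1, [0.0506, 0.0432, 0], [0, 0, 0]], [1, [0.0432, 0.0506, 0], [0, 0, 0]], [1, [0.0347, 0.0567, 0], [0, 0, 0]], [1, [0.0254, 0.0613, 0], [0, 0, 0]], [1, [0, 0, 0], [0, 0, 0]], [1, [0, 0, 0], [0, 0, 0]]]}}

```text
t: 23.2
ee_pos: [0.5237, -0.0914, 0.0727]
orientation: [3.141, -0.001, -3.138]
contact_force: [-2.4, 1.0, 10.0]
opening: 0.0188
grip_force: 20.0
```

Call:
{"fn": "arm_command", "kwargs": {"plan": [[1, [0.0154, 0.0645, 0], [0, 0, 0]], [1, [0.0051, 0.0661, 0], [0, 0, 0]], [1, [0, 0.03, 0], [0, 0, 0]], [1, [0, 0, 0], [0, 0, 0]], [1, [0, 0, 0], [0, 0, 0]], [1, [0, 0, 0], [0, 0, 0]], [1, [0, 0, 0], [0, 0, 0]], [1, [0, 0, 0], [0, 0, 0]], [1, [0, 0, 0], [0, 0, 0]], [1, [0, 0, 0], [0, 0, 0]]]}}

```text
t: 24.03
ee_pos: [0.5224, -0.0813, 0.0728]
orientation: [-3.138, -0.0, -3.138]
contact_force: [-0.9, -13.4, 6.1]
opening: 0.0191
grip_force: 20.0
```

It stops at y≈-0.081, exactly on the -x side, with 13 N of reaction, as expected at zero. I'll press a little more and hold, to be sure of the step.

Call:
{"fn": "arm_command", "kwargs": {"plan": [[1, [0, 0.025, 0], [0, 0, 0]], [1, [0, 0, 0], [0, 0, 0]], [1, [0, 0, 0], [0, 0, 0]], [1, [0, 0, 0], [0, 0, 0]], [1, [0, 0, 0], [0, 0, 0]], [1, [0, 0, 0], [0, 0, 0]], [1, [0, 0, 0], [0, 0, 0]], [1, [0, 0, 0], [0, 0, 0]], [1, [0, 0, 0], [0, 0, 0]], [1, [0, 0, 0], [0, 0, 0]]]}}

```text
t: 24.87
ee_pos: [0.5224, -0.0812, 0.0728]
orientation: [-3.135, -0.0, -3.138]
contact_force: [-3.6, -22.3, 4.8]
opening: 0.0192
grip_force: 20.0
```

The stop is firm: y hasn't moved at 22 N. Now back off two turns counter-clockwise, taking off the 4.4 mm of push first.

Call:
{"fn": "arm_command", "kwargs": {"plan": [[1, [-0.0208, -0.1864, 0], [0, 0, 0]], [1, [-0.0604, -0.1185, 0], [0, 0, 0]], [1, [-0.094, -0.094, 0], [0, 0, 0]], [1, [-0.1185, -0.0604, 0], [0, 0, 0]], [1, [-0.1314, -0.0208, 0], [0, 0, 0]], [1, [-0.1314, 0.0208, 0], [0, 0, 0]], [1, [-0.1185, 0.0604, 0], [0, 0, 0]], [1, [-0.094, 0.094, 0], [0, 0, 0]], [1, [-0.0604, 0.1185, 0], [0, 0, 0]], [1, [-0.0208, 0.1314, 0], [0, 0, 0]]]}}

```text
t: 25.7
ee_pos: [0.5905, -0.0813, 0.0727]
orientation: [-3.141, -0.001, -3.138]
contact_force: [-6.0, -3.0, 10.4]
opening: 0.0188
grip_force: 20.0
```

Call:
{"fn": "arm_command", "kwargs": {"plan": [[1, [0.0208, 0.1314, 0], [0, 0, 0]], [1, [0.0604, 0.1185, 0], [0, 0, 0]], [1, [0.094, 0.094, 0], [0, 0, 0]], [1, [0.1185, 0.0604, 0], [0, 0, 0]], [1, [0.1314, 0.0208, 0], [0, 0, 0]], [1, [0.1314, -0.0208, 0], [0, 0, 0]], [1, [0.1185, -0.0604, 0], [0, 0, 0]], [1, [0.094, -0.094, 0], [0, 0, 0]], [1, [0.0604, -0.1185, 0], [0, 0, 0]], [1, [0.0208, -0.1314, 0], [0, 0, 0]]]}}

```text
t: 26.53
ee_pos: [0.5222, -0.0812, 0.0727]
orientation: [3.141, 0.0, -3.138]
contact_force: [6.0, 2.6, 7.5]
opening: 0.0187
grip_force: 20.0
```

One turn out, back at (0.5222,-0.0812). Second turn next.

Call:
{"fn": "arm_command", "kwargs": {"plan": [[1, [-0.0208, -0.1314, 0], [0, 0, 0]], [1, [-0.0604, -0.1185, 0], [0, 0, 0]], [1, [-0.094, -0.094, 0], [0, 0, 0]], [1, [-0.1185, -0.0604, 0], [0, 0, 0]], [1, [-0.1314, -0.0208, 0], [0, 0, 0]], [1, [-0.1314, 0.0208, 0], [0, 0, 0]], [1, [-0.1185, 0.0604, 0], [0, 0, 0]], [1, [-0.094, 0.094, 0], [0, 0, 0]], [1, [-0.0604, 0.1185, 0], [0, 0, 0]], [1, [-0.0208, 0.1314, 0], [0, 0, 0]]]}}

```text
t: 27.37
ee_pos: [0.5905, -0.0813, 0.0727]
orientation: [-3.141, -0.001, -3.138]
contact_force: [-5.8, -3.1, 9.2]
opening: 0.0188
grip_force: 20.0
```

Call:
{"fn": "arm_command", "kwargs": {"plan": [[1, [0.0208, 0.1314, 0], [0, 0, 0]], [1, [0.0604, 0.1185, 0], [0, 0, 0]], [1, [0.094, 0.094, 0], [0, 0, 0]], [1, [0.1185, 0.0604, 0], [0, 0, 0]], [1, [0.1314, 0.0208, 0], [0, 0, 0]], [1, [0.1314, -0.0208, 0], [0, 0, 0]], [1, [0.1185, -0.0604, 0], [0, 0, 0]], [1, [0.094, -0.094, 0], [0, 0, 0]], [1, [0.0604, -0.1185, 0], [0, 0, 0]], [1, [0.0208, -0.1314, 0], [0, 0, 0]]]}}

```text
t: 28.2
ee_pos: [0.5221, -0.0812, 0.0727]
orientation: [3.141, 0.0, -3.138]
contact_force: [5.7, 2.7, 7.1]
opening: 0.0188
grip_force: 20.0
```

Call:
{"fn": "arm_command", "kwargs": {"plan": [[1, [0, 0, 0], [0, 0, 0]], [1, [0, 0, 0], [0, 0, 0]], [1, [0, 0, 0], [0, 0, 0]], [1, [0, 0, 0], [0, 0, 0]], [1, [0, 0, 0], [0, 0, 0]], [1, [0, 0, 0], [0, 0, 0]], [1, [0, 0, 0], [0, 0, 0]], [1, [0, 0, 0], [0, 0, 0]], [1, [0, 0, 0], [0, 0, 0]], [1, [0, 0, 0], [0, 0, 0]]]}}

```text
t: 29.03
ee_pos: [0.5223, -0.0817, 0.0727]
orientation: [-3.141, -0.0, -3.138]
contact_force: [-0.8, -1.3, 9.5]
opening: 0.0192
grip_force: 20.0
```

Run:
```python
from h import *
show(); c=calibration("wrist"); im=capture("wrist")[...,::-1]; cv2.imwrite("pics/w10.png",im)
for y in(-.2598,-.2478,-.2428): print(y,proj(c,(.53,y,.028)).round(1),proj(c,(.53,y,.038)).round(1))
r=int(proj(c,(.53,-.25,.03))[1]); 
for rr in(r-4,r,r+4): g=im[rr].astype(int).mean(axis=1); u=int(proj(c,(.53,-.27,.03))[0]); print(rr,u,g[max(u,0):u+60].astype(int).tolist())
```

```text
{'t': 29.0333, 'ee_pos': [0.5223, -0.0817, 0.0727], 'orientation': [-3.1412, -0.0005, -3.1379], 'contact_force': [-0.7876, -1.276, 9.5066], 'opening': 0.0192, 'grip_force': 20.0002, 'joints': [-0.3766, 0.4559, 1.6477, -0.0006, 1.0383, -1.9507]}
-0.2598 [ 83.5 218.4] [ 74.2 222.5]
-0.2478 [ 98.6 218.5] [ 89.9 222.6]
-0.2428 [105.  218.6] [ 96.5 222.7]
215 68 [149, 148, 148, 146, 144, 167, 229, 234, 231, 231, 231, 231, 231, 232, 232, 233, 233, 234, 234, 236, 237, 194, 85, 97, 96, 97, 96, 96, 96, 95, 94, 93, 93, 93, 91, 89, 100, 215, 250, 245, 244, 244, 244, 244, 244, 244, 246, 223, 234, 211, 171, 153, 152, 158, 188, 189, 239, 247, 245, 244]
219 68 [150, 149, 148, 148, 144, 143, 184, 237, 232, 232, 232, 231, 231, 231, 232, 233, 234, 234, 235, 235, 236, 235, 167, 92, 97, 96, 97, 97, 97, 95, 95, 95, 94, 92, 93, 93, 89, 113, 224, 247, 244, 243, 243, 243, 243, 244, 250, 171, 144, 153, 65, 64, 68, 67, 61, 92, 152, 141, 132, 222]
223 68 [149, 148, 148, 148, 146, 146, 143, 196, 238, 232, 233, 231, 232, 232, 232, 233, 233, 234, 234, 234, 234, 236, 220, 120, 92, 97, 97, 97, 97, 96, 96, 96, 96, 95, 94, 94, 93, 86, 152, 237, 244, 242, 241, 242, 241, 242, 242, 245, 231, 146, 136, 145, 139, 135, 138, 148, 145, 152, 220, 244]
```

The last picture has the bar's top edges at columns 74–90 (flush would be 74.2–89.9). The sliding rail's edge is at about 105, which is a 17 mm gap, or two turns open. The handle is held with 20 N and the residual force is low. Handing in.

```bash
python3 -c "
from station import *
print(sign_off())"
```

```text
the job is handed in; nothing more can be done
None
```

The job is handed in: the parallel lies flush and centred on the fixed rail, and the wheel was wound to its stop and backed off two turns (gap about 17 mm), with the handle still gripped at 20 N; the sign-off gave no verdict, and I did not re-check the bystanders.

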